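Tip the binder clip out of the desk carousel

ROBOT

A 6-joint arm with a two-finger parallel gripper is mounted at the origin on the work surface. World frame = base frame: x ahead of the robot, y to its left, z up, the work surface at z = 0. Lengths are in mm, angles in rad, forces in N, time in s.
With the tool pointing down it reaches from about 275 to 750 mm from the base axis. Payload 10.2 kg.
Tool frame: the origin (TCP) lies at the very end of the fingers, on their centre line; the grasp point (between the pads) lies 19 mm behind it; z points along the fingers, y is the line along which they close (so a half turn about z gives the same grasp; the last joint's range is limited). The gripper opens to 85 mm and grips with 20 to 120 N. Pads are 22 mm wide; open, the fingers measure 114 mm over their backs; the gripper's body (76 mm by 85 mm) begins 54 mm behind the grasp point. The pads swing forward as they close: fully open they stand 13 mm farther back than shut.
Start: joints at [0.943, 0.313, 1.498, -0, 1.331, -0.223], TCP at [206.776, 482.571, 231.294] pointing down, gripper open.
Joint ranges: [-2.94, 2.94], [-0.97, 2.17], [0.19, 2.56], [-1.23, 4.37], [0.02, 3.11], [-2.88, 2.88]. Speed limits (rad/s): [2.39, 2.39, 3.01, 3.14, 3.14, 3.14].

INTERFACE

Orientations are given as a unit quaternion [w, x, y, z].
In Python, from rig import ctrl gives the robot as it stands.
- The arm moves only by the tool step_arm, never from a script. Its argument "increments" is a list of rows, each a list of 3 entries, a list of its own where there are three numbers: the shift along the tool's x, y, z in cm, then the turn, a rotation vector about the tool's x, y, z in degrees, then the opening in per cent of the stroke, from 0 (shut) to 100 (fully open). A call has 1 to 8 rows; each row is the pose to reach, as a shift and turn from the pose commanded when the call began, along the tool's axes at that moment; what a row does not reach only later rows make up. A row lasts 1/8 s, in which the tool goes at most 62.5 mm and 10.7 degrees, less where a joint would pass 70% of its speed; a pose out of reach is approached as far as the arm can. A call with a gripper value outside its range is refused whole. The fingers move at their own pace and stop on an object; "squeeze" is the grip in N (left out, the last holds). Time passes only in rows, so rows that repeat a pose let the fingers close. It gives the time, the measured TCP pose, the force, the opening and the grip force at its end, in the units of the state.
- ctrl.sense(): the state, without advancing time (a new reading comes with each control period).
- ctrl.capture(name): name is "scene" or "top" or "wrist"; returns a dict with "img" (384x512x3 uint8, red, green, blue), "fx", "fy", "cx", "cy" (pixels), "extrinsics" (4x4, takes a point from camera to world coordinates). Camera axes: x right, y down, z forward; pixel columns grow to the right and rows downward; lengths in mm; the calibration is good to about 2 mm. A picture is of the moment at which its call begins. There is no depth.
- ctrl.finish_job(): hands the job in; it is judged then, once.
The state is a dict: "time_s": time; "joints": joint angles; "dq": joint speeds; "tau": joint torques, N m; "eef_pos": TCP position; "ee_rot": TCP orientation; "force": force on the tool from outside, world axes, zero at the start; "wrist_torque": the same for the moment, N m; "grip_width": opening from 0.0 (shut) to 1.0 (fully open); "grip_force": force on a finger pad.
Only numpy, scipy, OpenCV 4.12 (cv2) and the standard library are available. Lean on these libraries where they do the work, as an engineer would, in place of code of your own. Each camera call takes 0.05 s, during which the arm holds its last target. There are 200 camera calls.

TASK

The small binder clip is wanted from the desk carousel: turn the wheel by its knob until the clip's compartment faces the spout, then lift the carousel's handle so that the clip slides out into the tray. Lower the carousel gently back to level, do not drop it. Do not touch the clip with the gripper, spill no other piece, and leave the other things on the desk where they are.

Things in the scene. Friction and masses are not known exactly. Their poses are not given: they have to be found in the camera images.
- knob (a point): Grip of the wheel (white floor, grey walls): black upright bar 46 mm long, 14 mm thick, 42 mm high over the wheel's middle. Point on the wheel's axis, 13 mm under the bar's top, turning with the wheel: x runs along the bar and through the middle of one of the five equal compartments (middles at 0, 72, 144, 216, 288 degrees from x, counter-clockwise; 3 mm radial walls midway between)
- wheel (a joint): Angle of the wheel (rad), counter-clockwise from above positive, endless; friction of 0.08 N m holds it where it is left. At 0, the knob's x axis points to the spout; any multiple of 72 degrees puts one compartment square to the spout
- tip (a joint): Tipping angle of the carousel (rad): 0 level and resting on its stop, up to 0.9 tipped fully towards the spout, at a stop. Nothing latches: it falls back by its own weight (about 0.8 kg in all, 2 to 3 N at the handle). Pieces slide out well above about 0.7
- handle (a point): Middle of the straight steel handle bar, 12 mm thick, 100 mm long, on the side opposite the spout, 155 mm from the wheel's axis, 110 mm above the desk when level, with 57 mm free between bar and rim; bar along the y axis, the x axis points to the spout. It moves with the carousel on a circle about the axle, and can turn in the fingers
- axle (a point): Middle of the axle on which the carousel tips, 90 mm above the desk and 60 mm from the wheel's axis towards the spout. Fixed; its x axis points level to the spout and its y axis lies along the axle. When level the handle point is at x -215 mm, z +20 mm from here
- spout (a point): Middle of the spout's lip on its floor, 145 mm from the wheel's axis and 102 mm above the desk when level; 72 mm wide here. x points out of the spout. It tips with the carousel
- wheel_center (a point): Point on the wheel's axis at the compartment floor; its x axis points to the spout. It tips with the carousel, does not turn with the wheel. Wheel: radius 85 mm, hub radius 22 mm, compartment walls 34 mm high, floor 64 mm below the knob point. A white rim, 39 mm above the floor, encloses the wheel except for the 66 degree opening at the spout
- tray_in (a point): Centre of the inner floor of the brown wooden open tray under the spout: outside 160 x 170 x 40 mm, wall 4 mm, fixed; x axis along the 160 mm
- clip: The binder clip: wedge-shaped black body with two steel wire loops, 32 x 25 x 12 mm, 14 g. Origin: centre of its underside; wire loops towards its x. Starts in one compartment, about 56 mm from the wheel's axis, never the one at the spout
- eraser: Block eraser, 34 x 16 x 11 mm; starts in the compartment at the spout. Origin: underside
- sharpener: Pencil sharpener, black block 25 x 15 x 12 mm; in a compartment
- stamp: Small hand stamp, black, foot 24 x 18 mm with a round grip, 26 mm high; in a compartment
- taperoll: Small roll of black tape, 32 mm outside, 22 mm inside, 14 mm high; in a compartment
- mug: White mug, radius 40 mm, 90 mm high, on the desk; origin underside
- stapler: Black stapler 130 x 34 x 47 mm, on the desk
- marker: Highlighter 125 x 16 x 14 mm, lying beside the carousel
- gluestick: Glue stick, 28 mm thick, 75 mm high, standing beside the carousel on the robot's side
- mouse: White computer mouse 100 x 60 x 30 mm
- tin: Round flat tin, 64 mm wide, 30 mm high

How it is judged:
By the outcome, as a careful person would: the job done as asked, in the order asked, and still so for the second after the job is handed in, with the robot touching nothing.
It also fails if it takes over 72 s, if anything falls off the work surface, if the arm or the gripper's body presses on something with over 40 N, if the wrist force passes 120 N, or if a joint passes its speed limit or range.

## Working session

There is one attempt and no reset: what is moved stays moved. The work goes in short steps, Python scripts to look and compute and a tool call to move; the robot and the scene stay as the last step left them, time stands still between calls to the robot, and variables do not carry over. Pictures are saved under pics/ and viewed, at most 10 in all, crops included, and the job is handed in when it is done.

Besides the shell and the picture viewer there is one more tool, called after "Emit:" by a JSON object that holds its "op" and its "data", one argument or row to a line. step_arm: Moves the arm, as the interface text tells. Its arguments: {"type":"object","properties":{"increments":{"type":"array"},"squeeze":{"type":"number"}},"required":["increments"]}

```bash
mkdir -p pics; ls; python3 - <<'E'
from rig import ctrl
import cv2,numpy as np
for n in("scene","top"):
    c=ctrl.capture(n); cv2.imwrite(f"pics/{n}0.png",c["img"][:,:,::-1]); print(n,c["fx"],c["fy"],c["cx"],c["cy"]);print(np.round(c["extrinsics"],3).tolist())
    np.savez(f"{n}0.npz",**c)
s=ctrl.sense();print(s)
E
```

```text
pics
scene 351.8956925490881 351.8956925490881 257.5885433517194 192.3642386750871
[[0.866, 0.421, -0.27, 852.343], [0.5, -0.739, 0.452, -490.726], [-0.009, -0.526, -0.85, 1104.305], [0.0, 0.0, 0.0, 1.0]]
top 385.8446482360167 385.8446482360167 261.4675818532806 194.48830148859744
[[0.021, -0.998, 0.059, 468.101], [-1.0, -0.021, -0.011, 16.325], [0.012, -0.059, -0.998, 1275.032], [0.0, 0.0, 0.0, 1.0]]
{'time_s': 0.1, 'joints': array([ 9.42565248e-01,  3.13375490e-01,  1.49835947e+00,  4.45900444e-06,
        1.33102328e+00, -2.23424104e-01]), 'dq': array([ 0.00197901,  0.00038369, -0.00166739,  0.00041659,  0.00139599,
       -0.00044424]), 'tau': array([ 7.66403737e-04, -4.12907803e+01, -2.60143930e+01, -2.57577876e-04,
        3.04252171e-03,  7.40357314e-05]), 'eef_pos': array([206.64666576, 482.364127  , 230.80242302]), 'ee_rot': array([-2.42708693e-04,  2.01024818e-01,  9.79585975e-01, -5.29852738e-04]), 'force': array([-0.98972304, -0.72049586, -0.83121374]), 'wrist_torque': array([ 0.01364878,  0.0079209 , -0.0096776 ]), 'grip_force': 0.0, 'grip_width': 1.0000115738017081}
```

View pics/scene0.png

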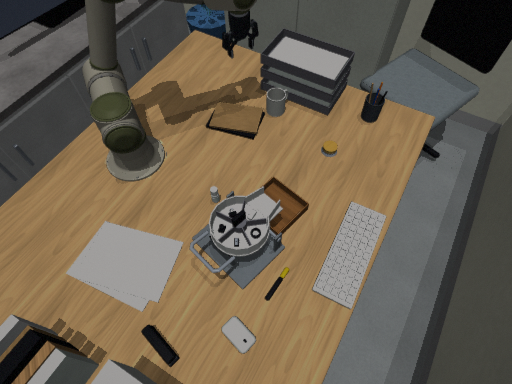

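View pics/top0.png

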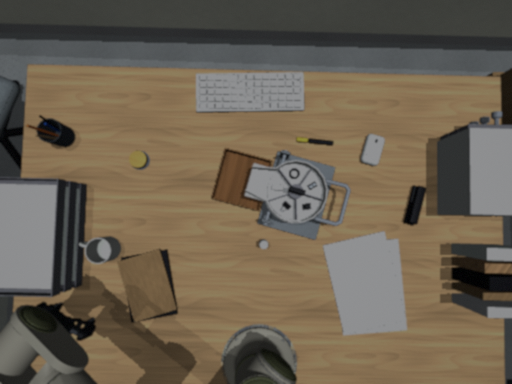

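The scene view has the carousel at about (238,228) px, with the handle at lower left and the tray at (282,205). In the top view the wheel is at (298,192), the spout points left to the tray at (243,180), and the handle is at (343,203). I'll enlarge both.

```bash
python3 - <<'E'
import cv2,numpy as np
a=cv2.imread("pics/top0.png")[140:245,205:365]; b=cv2.imread("pics/scene0.png")[170:290,180:320]
a=cv2.resize(a,None,fx=5,fy=5,interpolation=cv2.INTER_CUBIC); b=cv2.resize(b,None,fx=5,fy=5,interpolation=cv2.INTER_CUBIC)
cv2.imwrite("pics/a.png",a);cv2.imwrite("pics/b.png",b)
E
```

```text
(no output)
```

View pics/a.png

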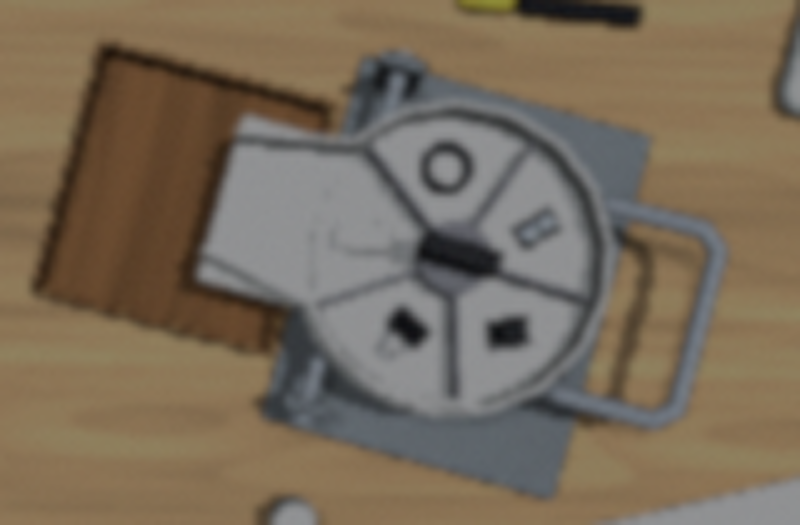

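View pics/b.png

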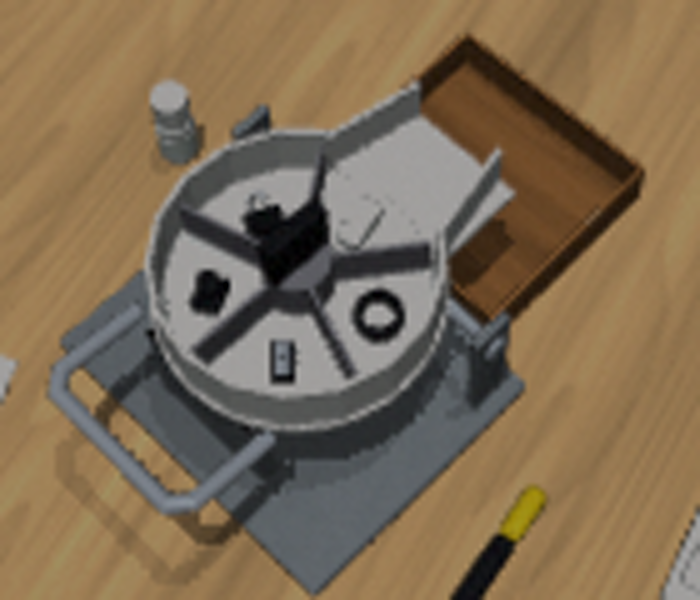

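The clip is the black body with pale wire loops at (405,330) in the top crop and (262,210) in the scene crop. It sits in the compartment next to the spout on the robot's side, so the wheel must turn about -72° (clockwise). The taper roll, sharpener (with a blade) and stamp are in the other three compartments, and the eraser is at the spout. Next I'll triangulate the key points.

```bash
cat > h.py <<'E'
import numpy as np,cv2
from scipy.spatial.transform import Rotation as R
def ray(c,p):
    E=c["extrinsics"]; d=E[:3,:3]@[(p[0]-c["cx"])/c["fx"],(p[1]-c["cy"])/c["fy"],1]; return E[:3,3],d/np.linalg.norm(d)
def plane(c,p,z):
    o,d=ray(c,p); return o+d*(z-o[2])/d[2]
def tri(*cp):
    A=np.zeros((3,3));b=np.zeros(3)
    for c,p in cp:
        o,d=ray(c,p);M=np.eye(3)-np.outer(d,d);A+=M;b+=M@o
    x=np.linalg.solve(A,b); return x,[round(float(np.linalg.norm(np.cross(x-ray(c,p)[0],ray(c,p)[1]))),1) for c,p in cp]
def proj(c,X):
    E=c["extrinsics"];q=E[:3,:3].T@(np.asarray(X)-E[:3,3]);return q[:2]/q[2]*[c["fx"],c["fy"]]+[c["cx"],c["cy"]]
def rot(q): return R.from_quat(q,scalar_first=True)
def rel(s,Xt,Rt=None):  # world TCP target -> tool shift cm (+ rotvec deg)
    r=rot(s["ee_rot"]); out=np.round(r.inv().apply(np.asarray(Xt)-s["eef_pos"])/10,2)
    return (out,None if Rt is None else np.round(np.degrees((r.inv()*Rt).as_rotvec()),1))
E
python3 - <<'E'
from h import *
t,s=np.load("top0.npz"),np.load("scene0.npz")
for n,a,b in [("bartop",(458,255),(295,225)),("handle",(697,330),(117,440)),("hand_e1",(718,240),(62,375)),("lip",(221,200),(470,152))]:
    print(n,*tri((t,np.array(a)/5+[205,140]),(s,np.array(b)/5+[180,170])))
P=lambda a,z:plane(t,np.array(a)/5+[205,140],z)
w=P((458,255),179);h=P((697,330),110);l=P((221,200),102)
print(w,h,l,np.linalg.norm((h-w)[:2]),np.linalg.norm((l-w)[:2]),np.degrees(np.arctan2(*(l-h)[1::-1])))
a,b=P((500,265),179),P((415,245),179);print("bar dir",np.degrees(np.arctan2(*(b-a)[1::-1])),np.linalg.norm(a-b))
for n,p,z in [("glue",(292,510),75),("clip",(405,330),108)]: print(n,P(p,z))
E
```

```text
bartop [547.16406531 -94.23919117 175.02765186] [2.4, 2.4]
handle [ 510.09255508 -244.5457786   114.261924  ] [3.6, 3.6]
hand_e1 [ 533.12280844 -244.70216041  249.72869866] [25.0, 25.0]
lip [587.89478296  46.29149131  86.7223893 ] [6.7, 6.7]
[544.95697301 -95.27898225 179.        ] [ 507.4100372  -247.84424195  110.        ] [580.87176377  42.16000619 102.        ] 157.11757016646214 142.05403105638672 75.78526348068716
bar dir 77.96175646767273 49.7705866037854
glue [391.92328417  -5.50317237  75.        ]
clip [503.7395432  -71.09278825 108.        ]
```

```bash
python3 - <<'E'
from h import *
from rig import ctrl
s=ctrl.sense()
y=np.radians(-14-66.8)
print(rel(s,[530,-110,330],R.from_euler("z",y)*rot(s["ee_rot"])))
E
```

```text
(array([-53.05, -41.73,  -9.89]), array([-0. ,  0.1, 80.8]))
```

Emit:
{"op": "step_arm", "data": {
  "increments": [
    [[-4.5, -3.5, -1.5], [0, 0, 7], 100],
    [[-9, -7, -3], [0, 0, 14], 100],
    [[-13.5, -10.5, -4.5], [0, 0, 21], 100],
    [[-18, -14, -6], [0, 0, 28], 100],
    [[-22.5, -17.5, -7], [0, 0, 35], 100],
    [[-27, -21, -8], [0, 0, 42], 100],
    [[-31.5, -24.5, -9], [0, 0, 49], 100],
    [[-36, -28, -9.9], [0, 0, 56], 100]
  ]
}}

```text
time_s: 1.1
eef_pos: [427.9, 81.6, 330.5]
ee_rot: [-0.0, 0.639, 0.769, 0.0]
force: [1.2, 0.7, 0.4]
grip_width: 1.003
grip_force: 0.0
```

```bash
python3 - <<'E'
from h import *
from rig import ctrl
s=ctrl.sense();r=rot(s["ee_rot"]);y=r.as_matrix()[:,1]
yaw=np.degrees(np.arctan2(y[1],y[0]));print(s["time_s"],s["eef_pos"],yaw)
print(rel(s,[530,-110,330],R.from_euler("z",np.radians(-14-yaw))*r))
E
```

```text
1.1 [427.91332243  81.61946006 330.54972608] 10.565788189985739
(array([-20.71,   6.52,   0.05]), array([-0. , -0. , 24.6]))
```

Emit:
{"op": "step_arm", "data": {
  "increments": [
    [[-4, 1.3, 0], [0, 0, 5], 100],
    [[-9, 2.8, 0], [0, 0, 10], 100],
    [[-14, 4.4, 0], [0, 0, 16], 100],
    [[-18, 5.7, 0], [0, 0, 21], 100],
    [[-20.7, 6.5, 0], [0, 0, 24.5], 100],
    [[-20.7, 6.5, 0], [0, 0, 24.5], 100]
  ]
}}

```text
time_s: 1.85
eef_pos: [530.3, -109.0, 329.2]
ee_rot: [-0.001, 0.787, 0.617, -0.0]
force: [0.6, 0.1, 0.6]
grip_width: 0.997
grip_force: 0.0
```

```bash
python3 - <<'E'
from h import *
from rig import ctrl
s=ctrl.sense();print(s["eef_pos"],s["joints"])
c=ctrl.capture("wrist");np.savez("w1.npz",**c);cv2.imwrite("pics/w1.png",c["img"][:,:,::-1]);print(np.round(c["extrinsics"],2).tolist(),c["fx"])
for X in [(545.5,-95.3,177),(507.5,-247.5,110),(581,42,102)]: print(proj(c,X))
E
```

```text
[ 530.27876391 -108.95661323  329.2117742 ] [-4.19144069e-01  3.03980333e-01  1.25818122e+00 -5.04305530e-05
  1.58128798e+00 -1.78223895e-01]
[[0.97, -0.23, -0.06, 545.74], [-0.24, -0.94, -0.25, -46.5], [-0.0, 0.26, -0.97, 470.99], [0.0, 0.0, 0.0, 1.0]] 340.24359647525114
[270.85431938 157.21431498]
[266.9717615  280.06055349]
[271.13250486   0.84095037]
```

View pics/w1.png

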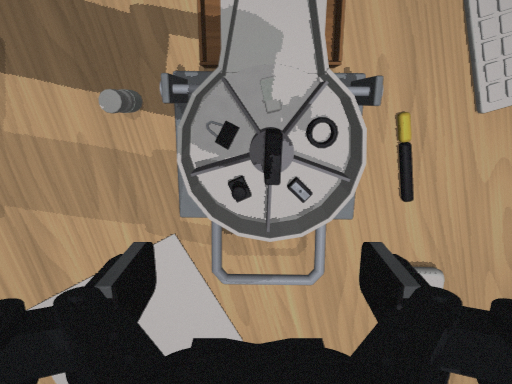

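The wrist view confirms the clip (body at (226,134), loops up and left) in the left compartment. The bar is at (272,157) and the handle bar at y≈280, both where predicted. Now I'll measure the angles and positions.

```bash
python3 - <<'E'
from h import *
c=np.load("w1.npz");t=np.load("top0.npz");g=cv2.cvtColor(c["img"],cv2.COLOR_RGB2GRAY)
m=np.zeros_like(g);m[120:195,250:295]=(g[120:195,250:295]<35)
n,l,st,ce=cv2.connectedComponentsWithStats(m);k=1+st[1:,4].argmax();print(st[k],ce[k])
m=(l==k).astype(np.uint8)
ys,xs=np.nonzero(m);row=np.array([(xs[ys==y].min(),xs[ys==y].max()) for y in range(ys.min(),ys.max()+1)]);print(row.tolist())
# handle bar: brightness profile per column
H=[]
for x in range(225,316,10):
    col=c["img"][265:295,x].astype(int);H.append((x,265+np.array([abs(col[i,0]-col[i,2])<25 for i in range(30)]).nonzero()[0].mean()))
print(H)
a=[plane(c,p,110)[:2] for p in H];d=np.polyfit([q[0] for q in a],[q[1] for q in a],1);print("bar dir deg",np.degrees(np.arctan(d[0])))
# spine of black bar
p0,p1=[plane(c,(row[i].mean()+.0,ys.min()+i),177)[:2] for i in (6,len(row)-6)]
print("knob dir",np.degrees(np.arctan2(*(p0-p1)[::-1])))
for e in[(ys.min()),(ys.max())]:print(plane(c,(272,e),178))
print("handle tri",tri((c,(268,280)),(t,(344.4,206))),plane(c,(268.5,280),110))
print("bartop tri",tri((c,(272.5,159)),(t,(296.6,191))))
E
```

```text
[264 128  18  55 597] [271.28308208 148.95309883]
[[269, 275], [266, 278], [266, 279], [266, 280], [266, 280], [266, 281], [266, 281], [266, 281], [265, 281], [265, 281], [265, 281], [265, 281], [265, 281], [265, 281], [265, 281], [265, 281], [265, 281], [265, 280], [265, 280], [265, 280], [265, 280], [265, 280], [265, 280], [265, 280], [265, 280], [265, 280], [265, 280], [265, 280], [265, 269], [265, 272], [265, 272], [265, 271], [264, 272], [264, 272], [265, 270], [264, 271], [264, 271], [264, 271], [264, 271], [264, 271], [264, 271], [264, 270], [264, 270], [264, 270], [264, 271], [264, 271], [264, 269], [265, 269], [265, 269], [265, 270], [265, 269], [265, 265], [265, 266], [265, 265], [265, 265]]
[(225, np.float64(277.5)), (235, np.float64(278.5)), (245, np.float64(278.5)), (255, np.float64(279.0)), (265, np.float64(279.0)), (275, np.float64(279.5)), (285, np.float64(279.5)), (295, np.float64(279.5)), (305, np.float64(279.5)), (315, np.float64(273.0))]
bar dir deg -12.730652610844805
knob dir 68.82496078493908
[552.17770407 -71.03601236 178.        ]
[ 541.41722529 -116.8843282   178.        ]
handle tri (array([ 507.99390946, -248.49314612,  108.14858397]), [0.6, 0.6]) [ 509.26905534 -247.85283622  110.        ]
bartop tri (array([545.7420413 , -96.02947577, 179.13383554]), [1.1, 1.1])
```

```bash
cat >> h.py <<'E'
def go(X,yaw=None):
    from rig import ctrl
    s=ctrl.sense();r=rot(s["ee_rot"]);y=r.as_matrix()[:,1];z=r.as_matrix()[:,2]
    yw=np.degrees(np.arctan2(y[1],y[0]));print(s["time_s"],s["eef_pos"],"yaw",yw,"zdir",np.round(z,3),"grip",s["grip_width"],s["grip_force"],"F",np.round(s["force"],1))
    print(rel(s,X,None if yaw is None else R.from_euler("z",np.radians(yaw-yw))*r))
E
python3 -c "
from h import *
go([545.7,-96,200],-14.5);go([545.7,-96,150],-14.5)"
```

```text
1.9 [ 529.94873918 -107.85791506  329.64934183] yaw -13.69836628874473 zdir [-0.001  0.001 -1.   ] grip 0.998932851977802 0.0 F [-0.  -0.9 -0.4]
(array([ 1.52,  1.27, 12.96]), array([-0. ,  0. ,  0.8]))
1.9 [ 529.94873918 -107.85791506  329.64934183] yaw -13.69836628874473 zdir [-0.001  0.001 -1.   ] grip 0.998932851977802 0.0 F [-0.  -0.9 -0.4]
(array([ 1.52,  1.27, 17.96]), array([-0. ,  0. ,  0.8]))
```

Emit:
{"op": "step_arm", "data": {
  "increments": [
    [[0.8, 0.6, 3], [0, 0, 0.5], 50],
    [[1.5, 1.25, 7], [0, 0, 0.5], 50],
    [[1.5, 1.25, 10.5], [0, 0, 0.5], 50],
    [[1.5, 1.25, 13.5], [0, 0, 0.5], 50],
    [[1.5, 1.25, 16], [0, 0, 0.5], 50],
    [[1.5, 1.25, 18], [0, 0, 0.5], 50],
    [[1.5, 1.25, 18], [0, 0, 0.5], 20],
    [[1.5, 1.25, 18], [0, 0, 0.5], 0]
  ],
  "squeeze": 30
}}

```text
time_s: 2.9
eef_pos: [547.3, -95.7, 151.2]
ee_rot: [0.002, 0.789, 0.615, 0.002]
force: [11.0, 0.2, -5.5]
grip_width: 0.157
grip_force: 35.5
```

Emit:
{"op": "step_arm", "data": {
  "increments": [
    [[0, 0, 0], [0, 0, 0], 0],
    [[0, 0, 0], [0, 0, 0], 0],
    [[0, 0, 0], [0, 0, 0], 0]
  ]
}}

```text
time_s: 3.28
eef_pos: [547.3, -95.6, 151.2]
ee_rot: [0.002, 0.789, 0.615, 0.002]
force: [10.7, 0.5, -6.9]
grip_width: 0.161
grip_force: 34.9
```

```bash
python3 -c "
from h import *
go([545.7,-96,150],-86)
from rig import ctrl
print(ctrl.sense()['joints'])
c=ctrl.capture('wrist');np.savez('w2.npz',**c);cv2.imwrite('pics/w2.png',c['img'][:,:,::-1])"
```

```text
3.275 [547.28295678 -95.64414089 151.217463  ] yaw -14.150314366794746 zdir [ 0.005 -0.    -1.   ] grip 0.16138328037558083 34.93496239185333 F [10.7  0.5 -6.9]
(array([-0.07, -0.15,  0.12]), array([-0.1, -0.3, 71.8]))
[-0.38459931  0.44959175  1.51936586  0.00160354  1.16809851 -0.13825679]
```

Emit:
{"op": "step_arm", "data": {
  "increments": [
    [[0, 0.15, 0], [0, 0, 3], 0],
    [[0, 0.15, 0], [0, 0, 8], 0],
    [[0, 0.15, 0], [0, 0, 13], 0],
    [[0, 0.15, 0], [0, 0, 19], 0],
    [[0, 0.15, 0], [0, 0, 25], 0],
    [[0, 0.15, 0], [0, 0, 31], 0],
    [[0, 0.15, 0], [0, 0, 36], 0],
    [[0, 0.15, 0], [0, 0, 40], 0]
  ]
}}

```text
time_s: 4.32
eef_pos: [547.7, -95.9, 151.2]
ee_rot: [0.0, 0.952, 0.307, 0.001]
force: [3.5, 0.3, -5.2]
grip_width: 0.157
grip_force: 35.5
```

```bash
python3 -c "
from h import *
go([547.3,-95.6,150],-86)"
```

```text
4.325 [547.72897984 -95.85674365 151.16561623] yaw -54.283313522219146 zdir [ 0.002  0.    -1.   ] grip 0.15737030488818413 35.47535061836243 F [ 3.5  0.3 -5.2]
(array([-0.02, -0.05,  0.12]), array([-0.1, -0. , 31.7]))
```

Emit:
{"op": "step_arm", "data": {
  "increments": [
    [[0, 0, 0], [0, 0, 4], 0],
    [[0, 0, 0], [0, 0, 9], 0],
    [[0, 0, 0], [0, 0, 14], 0],
    [[0, 0, 0], [0, 0, 20], 0],
    [[0, 0, 0], [0, 0, 25], 0],
    [[0, 0, 0], [0, 0, 29], 0],
    [[0, 0, 0], [0, 0, 31.8], 0],
    [[0, 0, 0], [0, 0, 31.8], 0]
  ]
}}

```text
time_s: 5.32
eef_pos: [547.9, -96.2, 151.1]
ee_rot: [0.0, 0.999, 0.035, 0.001]
force: [5.4, 0.3, -3.3]
grip_width: 0.16
grip_force: 35.7
```

Emit:
{"op": "step_arm", "data": {
  "increments": [
    [[0, 0, 0], [0, 0, 0], 0],
    [[0, 0, 0], [0, 0, 0], 30],
    [[0, 0, 0], [0, 0, 0], 45],
    [[0, 0, 0], [0, 0, 0], 45],
    [[0, 0, -3], [0, 0, 0], 45],
    [[0, 0, -8], [0, 0, 0], 45],
    [[0, 0, -12], [0, 0, 0], 45],
    [[0, 0, -16], [0, 0, 0], 45]
  ]
}}

```text
time_s: 6.32
eef_pos: [547.0, -96.4, 311.9]
ee_rot: [0.0, 0.999, 0.035, 0.0]
force: [0.8, -0.2, 0.1]
grip_width: 0.446
grip_force: 0.0
```

```bash
python3 -c "
from h import *
go([508.3,-248,230],-104)
from rig import ctrl
c=ctrl.capture('wrist');np.savez('w3.npz',**c);cv2.imwrite('pics/w3.png',c['img'][:,:,::-1])
c=ctrl.capture('top');np.savez('t3.npz',**c);cv2.imwrite('pics/t3.png',c['img'][:,:,::-1])"
```

```text
6.325 [546.95887909 -96.42593638 311.86898812] yaw -85.98489105899179 zdir [ 0. -0. -1.] grip 0.44604420825154173 0.0 F [ 0.8 -0.2  0.1]
(array([-4.92, 14.85,  8.19]), array([-0., -0., 18.]))
```

View pics/w3.png

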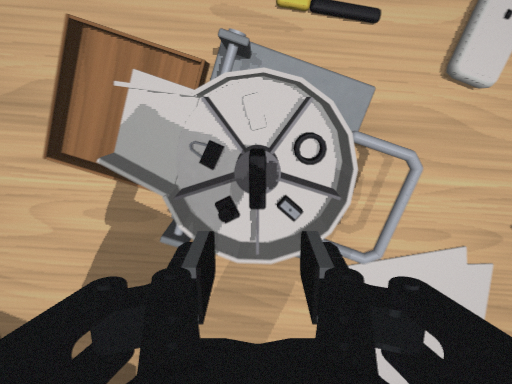

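The clip is now at the spout: its body is at (210,153), with the bounding walls ending at (205,97) and (178,192). I'll check squareness from the wall and spout directions.

```bash
python3 - <<'E'
from h import *
c=np.load("w3.npz");g=cv2.cvtColor(c["img"],cv2.COLOR_RGB2GRAY)
z=136
dr=lambda a,b,z:np.degrees(np.arctan2(*(plane(c,b,z)-plane(c,a,z))[1::-1]))
for n,a,b in [("wall L",(237,147),(205,97)),("wall R",(235,178),(178,192)),("opp",(287,137),(308,99)),("w4",(285,178),(337,192)),("bar w",(257,210),(257,253))]: print(n,dr(a,b,z))
print("tray",dr((208,63),(70,15),40),dr((45,157),(70,15),40))
print("handle",dr((378,255),(418,165),110),plane(c,(398,210),110))
print("center",plane(c,(258,152),179))
E
python3 - <<'E'
import cv2
a=cv2.imread("pics/w3.png")[50:270,90:430];cv2.imwrite("pics/w3c.png",cv2.resize(a,None,fx=2.35,fy=2.35,interpolation=cv2.INTER_CUBIC))
E
```

```text
wall L 35.96736142732583
wall R 108.03475495464674
opp -24.140860732928573
w4 -101.35492770829272
bar w -176.03498900741474
tray 75.65640692673033 -14.545798775032077
handle -13.612060529394675 [ 510.36296673 -249.13214164  110.        ]
center [571.67868519 -95.83676845 179.        ]
```

View pics/w3c.png

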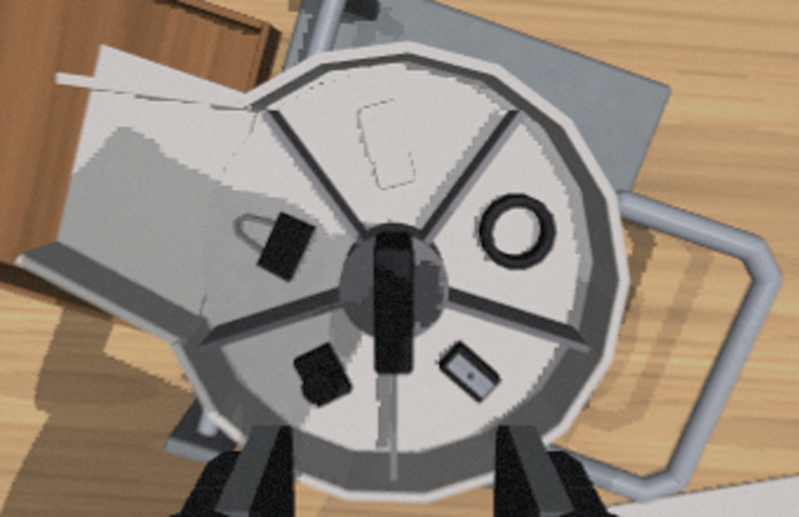

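Emit:
{"op": "step_arm", "data": {
  "increments": [
    [[-1.2, 3.7, 1], [0, 0, 5], 50],
    [[-2.6, 8, 3], [0, 0, 10], 50],
    [[-3.9, 12, 6], [0, 0, 15], 50],
    [[-4.8, 14.8, 9], [0, 0, 18], 50],
    [[-4.8, 14.8, 12], [0, 0, 18], 50],
    [[-4.8, 14.8, 14], [0, 0, 18], 50],
    [[-4.8, 14.8, 14], [0, 0, 18], 50]
  ]
}}

```text
time_s: 7.3
eef_pos: [508.9, -247.0, 168.7]
ee_rot: [-0.001, 0.993, -0.122, -0.002]
force: [0.3, 0.2, -0.1]
grip_width: 0.499
grip_force: 0.0
```

```bash
python3 - <<'E'
from h import *
from rig import ctrl
go([509.5,-247.5,91],-104)
t=np.load("t3.npz")
c=ctrl.capture("wrist");np.savez("w4.npz",**c);cv2.imwrite("pics/w4.png",c["img"][:,:,::-1])
for X in [(509.5,-247.5,110)]:
  for o in(-50,0,50): print(proj(c,np.array(X)+np.array([.97,-.242,0])*o))
E
```

```text
7.3 [ 508.89099921 -246.99217393  168.68329553] yaw -103.99375453799239 zdir [-0.003  0.002 -1.   ] grip 0.49867652533872986 0.0 F [ 0.3  0.2 -0.1]
(array([0.1 , 0.05, 7.77]), array([0., 0., 0.]))
[257.10165123 280.68825748]
[257.05494846 208.07880838]
[257.00207667 125.87831175]
```

View pics/w4.png

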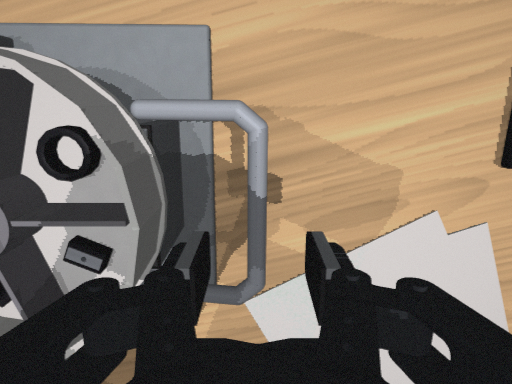

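The handle bar shows at column 257, rows 120–290, exactly where predicted and centred between the fingers. I'll descend and grip.

Emit:
{"op": "step_arm", "data": {
  "increments": [
    [[0.1, 0.05, 2], [0, 0, 0], 50],
    [[0.1, 0.05, 4.5], [0, 0, 0], 50],
    [[0.1, 0.05, 6.7], [0, 0, 0], 50],
    [[0.1, 0.05, 7.8], [0, 0, 0], 50],
    [[0.1, 0.05, 7.8], [0, 0, 0], 30],
    [[0.1, 0.05, 7.8], [0, 0, 0], 0],
    [[0.1, 0.05, 7.8], [0, 0, 0], 0],
    [[0.1, 0.05, 7.8], [0, 0, 0], 0]
  ],
  "squeeze": 40
}}

```text
time_s: 8.35
eef_pos: [511.3, -247.2, 93.5]
ee_rot: [-0.001, 0.993, -0.122, 0.001]
force: [2.8, 7.8, 2.3]
grip_width: 0.119
grip_force: 39.1
```

```bash
python3 - <<'E'
from h import *
from rig import ctrl
s=ctrl.sense();p=s["eef_pos"];go(p)
u=np.array([np.cos(np.radians(76)),np.sin(np.radians(76)),0])
r=rot(s["ee_rot"])
for th in np.linspace(0,.88,17)[1:]:
    c,sn=np.cos(th),np.sin(th)
    x=-215*c+20*sn+215; z=215*sn+20*c-20
    print(round(th,3),np.round(r.inv().apply(u*x+[0,0,z])/10,2))
E
```

```text
8.35 [ 511.3079651  -247.16139084   93.48958253] yaw -103.99297608138336 zdir [ 0.002  0.001 -1.   ] grip 0.11948958514931769 39.12267565727234 F [2.8 7.8 2.3]
(array([0., 0., 0.]), None)
0.055 [ 0.   -0.14 -1.18]
0.11 [ 0.   -0.35 -2.35]
0.165 [ 0.01 -0.63 -3.5 ]
0.22 [ 0.01 -0.96 -4.64]
0.275 [ 0.01 -1.36 -5.76]
0.33 [ 0.01 -1.82 -6.86]
0.385 [ 0.01 -2.34 -7.92]
0.44 [ 0.01 -2.91 -8.96]
0.495 [ 0.02 -3.55 -9.97]
0.55 [  0.02  -4.23 -10.94]
0.605 [  0.02  -4.97 -11.87]
0.66 [  0.02  -5.76 -12.75]
0.715 [  0.02  -6.6  -13.6 ]
0.77 [  0.02  -7.48 -14.39]
0.825 [  0.03  -8.4  -15.14]
0.88 [  0.03  -9.37 -15.83]
```

Emit:
{"op": "step_arm", "data": {
  "increments": [
    [[0, -0.2, -1.2], [0, 0, 0], 0],
    [[0, -0.4, -2.4], [0, 0, 0], 0],
    [[0, -0.7, -3.5], [0, 0, 0], 0],
    [[0, -1.05, -4.6], [0, 0, 0], 0],
    [[0, -1.45, -5.8], [0, 0, 0], 0],
    [[0, -1.9, -6.9], [0, 0, 0], 0],
    [[0, -2.4, -7.9], [0, 0, 0], 0],
    [[0, -3.0, -9.0], [0, 0, 0], 0]
  ]
}}

```text
time_s: 9.35
eef_pos: [518.2, -220.0, 183.7]
ee_rot: [0.001, 0.993, -0.122, 0.001]
force: [5.5, -3.3, -2.0]
grip_width: 0.124
grip_force: 38.9
```

```bash
python3 - <<'E'
from h import *
from rig import ctrl
s=ctrl.sense();p=s["eef_pos"];go([511.3,-247.2,93.5])
r=rot(s["ee_rot"]);u=np.array([np.cos(np.radians(76)),np.sin(np.radians(76)),0])
print("along",u@(p-[511.3,-247.2,93.5]),"up",p[2]-93.5)
for th in np.linspace(.44,.88,9)[1:]:
    x=-215*np.cos(th)+20*np.sin(th)+215; z=215*np.sin(th)+20*np.cos(th)-20
    print(round(th,3),np.round(r.inv().apply(np.array([511.3,-247.2,93.5])+u*x+[0,0,z]-p)/10,2))
E
```

```text
9.35 [ 518.2208731  -219.99917227  183.69537932] yaw -104.01782704373214 zdir [ 0.002 -0.003 -1.   ] grip 0.12447803467665844 38.89816403388977 F [ 5.5 -3.3 -2. ]
(array([-0.04,  2.79,  9.03]), None)
along 28.06715764157206 up 90.19537931736573
0.495 [-0.01 -0.72 -0.96]
0.55 [-0.01 -1.4  -1.93]
0.605 [-0.01 -2.14 -2.86]
0.66 [-0.   -2.93 -3.75]
0.715 [-0.   -3.76 -4.6 ]
0.77 [-0.   -4.64 -5.39]
0.825 [ 0.   -5.56 -6.14]
0.88 [ 0.   -6.52 -6.84]
```

Emit:
{"op": "step_arm", "data": {
  "increments": [
    [[0.05, -0.6, -1.0], [0, 0, 0], 0],
    [[0.05, -1.3, -1.9], [0, 0, 0], 0],
    [[0.05, -2.0, -2.9], [0, 0, 0], 0],
    [[0.05, -2.8, -3.75], [0, 0, 0], 0],
    [[0.05, -3.7, -4.6], [0, 0, 0], 0],
    [[0.05, -4.6, -5.4], [0, 0, 0], 0],
    [[0.05, -5.3, -6.0], [0, 0, 0], 0],
    [[0.05, -5.8, -6.35], [0, 0, 0], 0]
  ]
}}

```text
time_s: 10.35
eef_pos: [532.4, -165.8, 249.5]
ee_rot: [0.004, 0.992, -0.123, 0.002]
force: [-2.9, -13.4, 13.2]
grip_width: 0.128
grip_force: 39.3
```

Emit:
{"op": "step_arm", "data": {
  "increments": [
    [[0, 0, 0], [0, 0, 0], 0],
    [[0, 0, 0], [0, 0, 0], 0],
    [[0, 0, 0], [0, 0, 0], 0],
    [[0, 0, 0], [0, 0, 0], 0]
  ]
}}

```text
time_s: 10.85
eef_pos: [532.4, -165.9, 249.3]
ee_rot: [0.004, 0.992, -0.123, 0.002]
force: [-2.3, -11.9, 13.7]
grip_width: 0.122
grip_force: 39.4
```

```bash
python3 - <<'E'
from h import *
from rig import ctrl
go([511.3,-247.2,93.5])
a=[]
for n,(y0,y1,x0,x1) in(("top",(140,245,205,365)),("scene",(150,290,170,320))):
    im=ctrl.capture(n)["img"][:,:,::-1][y0:y1,x0:x1];a.append(cv2.resize(im,(400,400*(y1-y0)//(x1-x0)),interpolation=cv2.INTER_CUBIC))
h=max(i.shape[0] for i in a);cv2.imwrite("pics/tip.png",np.hstack([cv2.copyMakeBorder(i,0,h-i.shape[0],0,0,0) for i in a]))
E
```

```text
10.85 [ 532.38113679 -165.92972282  249.33462779] yaw -104.08225357907656 zdir [ 0.004 -0.008 -1.   ] grip 0.12242862690843129 39.40963625907898 F [ -2.3 -11.9  13.7]
(array([-0.15,  8.29, 15.64]), None)
```

View pics/tip.png

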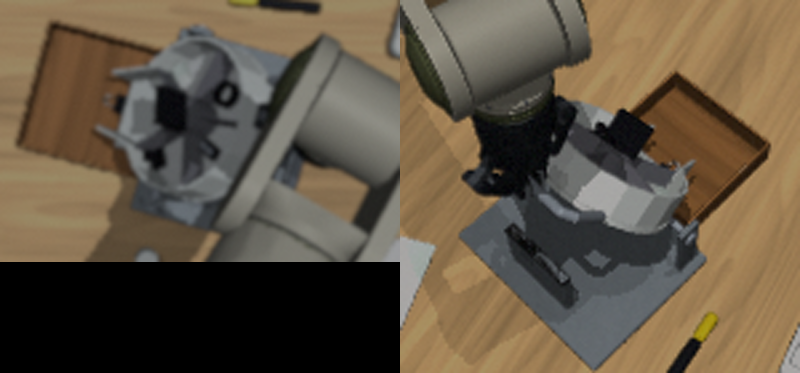

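```bash
cat > clip.py <<'E'
from h import *
from rig import ctrl
u=np.array([np.cos(np.radians(76)),np.sin(np.radians(76))]);v=np.array([-u[1],u[0]]);A=np.array([547,-96])
for n,z in(("top",15),("scene",15)):
    c=ctrl.capture(n);g=cv2.cvtColor(c["img"],cv2.COLOR_RGB2GRAY)
    # polygon of the inner tray floor and lip zone, in (along, across) from wheel axis
    P=[(105,-75),(285,-75),(285,75),(105,75)]
    m=np.zeros_like(g);cv2.fillPoly(m,[np.array([proj(c,[*(A+u*a+v*b),z]) for a,b in P]).astype(int)],1)
    k,l,st,ce=cv2.connectedComponentsWithStats(((g<32)&(m>0)).astype(np.uint8))
    for i in range(1,k):
        if st[i,4]>4:
            q=plane(c,ce[i],z)[:2]-A;print(n,ce[i].round(1),"area",st[i,4],st[i,2:4],"along %.0f across %.0f"%(q@u,q@v))
E
python3 clip.py
```

```text
top [252.1 181.5] area 13 [3 6] along 136 across -5
scene [258.1 198.9] area 181 [31 31] along 151 across 63
scene [281.2 185.1] area 13 [9 6] along 252 across 43
```

Emit:
{"op": "step_arm", "data": {
  "increments": [
    [[0, -0.2, -0.2], [0, 0, 0], 0],
    [[0, -0.4, -0.4], [0, 0, 0], 0],
    [[0, -0.5, -0.55], [0, 0, 0], 0],
    [[0, -0.5, -0.55], [0, 0, 0], 0],
    [[0, -0.5, -0.55], [0, 0, 0], 0],
    [[0, -0.5, -0.55], [0, 0, 0], 0]
  ]
}}

```text
time_s: 11.8
eef_pos: [533.8, -160.2, 254.0]
ee_rot: [0.003, 0.992, -0.122, 0.002]
force: [1.2, -7.8, 8.8]
grip_width: 0.12
grip_force: 39.2
```

```bash
python3 clip.py; python3 -c "
from h import *
go([511.3,-247.2,93.5])"
```

```text
top [252.6 181.4] area 17 [4 6] along 134 across -6
scene [275.3 180.4] area 7 [4 3] along 253 across 72
scene [258.  199.3] area 176 [25 29] along 149 across 62
scene [285.2 187.4] area 14 [11  9] along 255 across 25
11.9 [ 533.82600126 -160.170224    253.99348566] yaw -104.05763016013674 zdir [ 0.004 -0.006 -1.   ] grip 0.1169922680294175 39.195351004600525 F [ 1.1 -8.9  7.8]
(array([-0.15,  8.91, 16.09]), None)
```

Emit:
{"op": "step_arm", "data": {
  "increments": [
    [[0, 0.6, 0.55], [0, 0, 0], 0],
    [[-0.05, 1.4, 1.5], [0, 0, 0], 0],
    [[-0.05, 2.3, 2.4], [0, 0, 0], 0],
    [[-0.05, 3.15, 3.3], [0, 0, 0], 0],
    [[-0.1, 3.95, 4.2], [0, 0, 0], 0],
    [[-0.1, 4.7, 5.1], [0, 0, 0], 0],
    [[-0.1, 5.4, 6.1], [0, 0, 0], 0],
    [[-0.1, 6.0, 7.1], [0, 0, 0], 0]
  ]
}}

```text
time_s: 12.9
eef_pos: [518.3, -220.3, 183.2]
ee_rot: [0.004, 0.992, -0.123, 0.002]
force: [-1.1, -15.7, 8.3]
grip_width: 0.12
grip_force: 41.2
```

```bash
python3 clip.py; python3 -c "
from h import *
go([511.3,-247.2,93.5])"
```

```text
scene [269.2 183.8] area 19 [13 11] along 226 across 78
scene [285.  187.5] area 12 [8 6] along 254 across 25
scene [293.4 194. ] area 5 [4 3] along 254 across -15
scene [250.4 205.8] area 36 [9 9] along 112 across 63
13.0 [ 518.17731221 -220.65880559  182.53156085] yaw -104.11213344347327 zdir [ 0.003 -0.009 -1.   ] grip 0.120439665241789 41.16460561752319 F [ -0.9 -16.8   8.4]
(array([-0.07,  2.67,  8.93]), None)
```

Emit:
{"op": "step_arm", "data": {
  "increments": [
    [[0, 0.6, 1.0], [0, 0, 0], 0],
    [[0, 1.0, 2.05], [0, 0, 0], 0],
    [[0, 1.45, 3.2], [0, 0, 0], 0],
    [[0, 1.85, 4.3], [0, 0, 0], 0],
    [[0, 2.15, 5.4], [0, 0, 0], 0],
    [[0, 2.4, 6.5], [0, 0, 0], 0],
    [[0, 2.55, 7.3], [0, 0, 0], 0],
    [[0, 2.65, 7.9], [0, 0, 0], 0]
  ]
}}

```text
time_s: 14.0
eef_pos: [511.6, -246.0, 103.0]
ee_rot: [0.004, 0.992, -0.122, 0.001]
force: [-3.7, -17.9, 0.8]
grip_width: 0.119
grip_force: 42.6
```

```bash
python3 -c "
from h import *
go([511.3,-247.2,93.5])"
```

```text
14.0 [ 511.62068954 -245.9518944   102.9925295 ] yaw -104.0534988392299 zdir [ 0.002 -0.008 -1.   ] grip 0.11932822962752244 42.57446229457855 F [ -3.7 -17.9   0.8]
(array([-0.  ,  0.12,  0.95]), None)
```

Emit:
{"op": "step_arm", "data": {
  "increments": [
    [[0, 0.1, 0.25], [0, 0, 0], 0],
    [[0, 0.2, 0.5], [0, 0, 0], 0],
    [[0, 0.25, 0.7], [0, 0, 0], 0],
    [[0, 0.25, 0.85], [0, 0, 0], 0],
    [[0, 0.25, 0.95], [0, 0, 0], 0],
    [[0, 0.25, 1.0], [0, 0, 0], 0],
    [[0, 0.25, 1.0], [0, 0, 0], 0]
  ]
}}

```text
time_s: 14.88
eef_pos: [511.4, -247.0, 93.6]
ee_rot: [0.003, 0.993, -0.122, 0.001]
force: [-3.1, -10.6, 6.4]
grip_width: 0.124
grip_force: 43.3
```

```bash
python3 -c "
from h import *
go([511.3,-247.2,93.5])"
```

```text
14.875 [ 511.36262763 -247.00137635   93.62163125] yaw -104.02511037572413 zdir [ 0.002 -0.006 -1.   ] grip 0.12360885975165592 43.334378600120544 F [ -3.1 -10.6   6.4]
(array([-0.  ,  0.02,  0.01]), None)
```

Emit:
{"op": "step_arm", "data": {
  "increments": [
    [[0, 0.1, 0], [0, 0, 0], 0],
    [[0, 0.1, 0], [0, 0, 0], 25],
    [[0, 0.1, 0], [0, 0, 0], 50],
    [[0, 0.1, 0], [0, 0, 0], 50],
    [[0, 0.1, -3], [0, 0, 0], 50],
    [[0, 0.1, -8], [0, 0, 0], 50],
    [[0, 0.1, -14], [0, 0, 0], 50],
    [[0, 0.1, -20], [0, 0, 0], 50]
  ]
}}

```text
time_s: 15.88
eef_pos: [510.4, -244.8, 293.1]
ee_rot: [-0.0, 0.993, -0.122, -0.0]
force: [-0.0, 0.2, 0.4]
grip_width: 0.497
grip_force: 0.0
```

```bash
python3 -c "
from h import *
go([530,-150,350])
from rig import ctrl
c=ctrl.capture('wrist');np.savez('w5.npz',**c)
for X in [(547,-96,102),(581,43,102),(592,88,5)]: print(proj(c,X))
c=ctrl.capture('top');np.savez('t5.npz',**c)
"
```

```text
15.875 [ 510.40777439 -244.76042409  293.13624659] yaw -103.98523377129212 zdir [-0.001  0.    -1.   ] grip 0.4968028507731458 0.0 F [-0.   0.2  0.4]
(array([-0.39, -9.67, -5.68]), None)
[102.8649531  168.80527565]
[-40.72944195 169.47425687]
[-12.51786169 154.73887524]
```

Emit:
{"op": "step_arm", "data": {
  "increments": [
    [[0, -4, 0], [0, 0, -10], 50],
    [[0, -9, 0], [0, 0, -20], 50],
    [[0, -14, 0], [0, 0, -30], 50],
    [[0, -19, 0], [0, 0, -40], 50],
    [[0, -24, 0], [0, 0, -50], 50],
    [[0, -29, 0], [0, 0, -60], 50],
    [[0, -34, 1], [0, 0, -70], 50],
    [[0, -39, 2], [0, 0, -80], 50]
  ]
}}

```text
time_s: 16.98
eef_pos: [605.1, 135.0, 270.4]
ee_rot: [-0.0, 0.837, 0.547, -0.0]
force: [0.2, -0.9, -0.8]
grip_width: 0.498
grip_force: 0.0
```

```bash
python3 -c "
from h import *
go([604,134,260],-14)
from rig import ctrl
c=ctrl.capture('wrist');np.savez('w5.npz',**c);cv2.imwrite('pics/w5.png',c['img'][:,:,::-1])
for X in [(547,-96,102),(581,43,102),(580,35,5),(592,88,5)]: print(proj(c,X))
"
```

```text
16.975 [605.05163155 135.03850272 270.42451147] yaw -23.652087676488307 zdir [-0.001 -0.    -1.   ] grip 0.4984479654836443 0.0 F [ 0.2 -0.9 -0.8]
(array([-0.14, -0.05,  1.04]), array([-0. , -0. , -9.7]))
[293.14494571 380.3692903 ]
[272.27130812 264.44954096]
[270.79263081 234.74184682]
[262.93050312 194.6326564 ]
```

```bash
python3 -c "
import cv2
a=cv2.imread('pics/w5.png');cv2.imwrite('pics/w5b.png',cv2.resize(a,(768,576),interpolation=cv2.INTER_CUBIC))"
```

```text
(no output)
```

View pics/w5b.png

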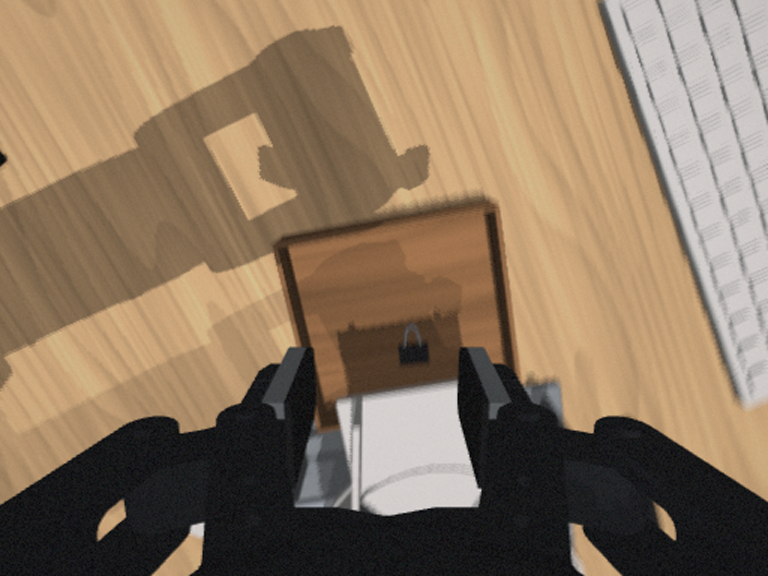

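The clip lies in the tray at about (413,347), with its loops pointing outward and nothing else beside it. The carousel is back at its rest height and the gripper is clear of everything, so I'll hand in.

```bash
python3 -c "
from rig import ctrl
print(ctrl.finish_job())"
```

```text
the job is handed in; nothing more can be done
None
```

The binder clip slid out into the tray with no other piece seen there, the carousel was lowered gently back to level, and the job was handed in at about 17 s; I didn't re-image the desk objects or the other compartments before handing in.

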